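Put the bench gauges away by type

TASK

Put the gauges lying on the inspection bench away by type: both double-ended plug gauges side by side on the bottom of the deeper grey bin, and the flat C-shaped snap gauge flat on the floor of the shallow grey tray. The steel straightedge lying across the bin is in the way: lay it flat and lengthwise on the cork pad. Lower the gauges and the straightedge gently instead of dropping them, and leave the other things on the bench where they are.

Things in the scene. Friction and masses are not known exactly. Their poses are not given: they have to be found in the camera images.
- bin: The deeper grey plastic open bin, fixed. Outside 170 (x) x 140 (y) x 40 mm high, walls and floor 5 mm thick (inside 160 x 130 mm). Origin: centre of the underside; x along its longer side, z up.
- tray: The shallow grey plastic open tray, fixed, nearly square. Outside 146 (x) x 134 (y) x 28 mm high, walls and floor 5 mm thick (inside 136 x 124 mm). Origin: centre of the underside; z up.
- pad: Cork pad fixed to the bench, 240 (x) x 80 (y) x 3 mm thick. Origin: centre of the underside; x along its length.
- straightedge: Plain steel flat bar, 200 (x) x 32 (y) x 8 mm thick, about 0.4 kg. At the start it lies loose on the bin's rim (underside 40 mm above the bench), along the bin's x, over its middle. Origin: centre of the underside; x along its length, z up.
- plug1: Double-ended steel plug gauge lying on the bench, 0.2 kg: a dark hexagonal handle 64 mm long, 24 mm across flats, with an 18 mm diameter cylinder at each end, 34 mm long on +x and 22 mm on -x (120 mm in all). Origin: on its axis at the middle of the handle, 12 mm above the surface it lies on; x along its length.
- plug2: A second plug gauge, the same as plug1.
- snap: Flat C-shaped steel snap gauge, 78 (x) x 96 (y) x 12 mm thick, 0.3 kg, flat on the bench. Spine 24 mm wide in x, 96 mm long in y, centred at x = -27 mm (good to grip there); two arms 22 mm wide run from it to x = +39 mm at y = -37 and +37 mm, so the mouth (52 mm wide, 54 mm deep) opens to +x. Origin: centre of its outline at mid thickness; z vertical.
- test_block: Bystander: round steel hardness test block, 38 mm diameter, 12 mm high, on the robot's side of the gauges. Origin: centre of the underside.
- test_block2: Bystander: round steel hardness test block, 64 mm diameter, 16 mm high. Origin: centre of the underside.
- oil: Bystander: small amber oil bottle, 42 mm diameter, 100 mm high, standing. Origin: centre of the underside.
- brush: Bystander: bench brush lying beyond the pad. Origin: near its middle, on the bench.
- screwdriver: Bystander: screwdriver with a black handle lying beyond the pad. Origin: near its middle, on the bench.
- mug: Bystander: white mug, 76 mm diameter, 90 mm high. Origin: centre of the underside.
- vblock: Bystander: dark steel block, 70 x 50 x 50 mm. Origin: centre of the underside.
There are look-alikes about, which are no part of the job. Of the things shaped like the straightedge, the steel one is meant. What is shaped like the plug1 but orange is not meant.

How it is judged:
By the outcome, as a careful person would: the job done as asked, in the order asked, and still so for the second after the job is handed in, with the robot touching nothing.
It also fails if it takes over 72 s, if anything falls off the work surface, if the arm or the gripper's body presses on something with over 40 N, if the wrist force passes 120 N, or if a joint passes its speed limit or range.

ROBOT

A 6-joint arm with a two-finger parallel gripper is mounted at the origin on the work surface. World frame = base frame: x ahead of the robot, y to its left, z up, the work surface at z = 0. Lengths are in m, angles in rad, forces in N, time in s.
With the tool pointing down it reaches from about 0.3 to 0.775 m from the base axis. Payload 14.6 kg.
Tool frame: the origin (TCP) lies at the very end of the fingers, on their centre line; the grasp point (between the pads) lies 19 mm behind it (ctrl.grasp_offset is the distance from the TCP to the grasp point, in m); z points along the fingers, y is the line along which they close (so a half turn about z gives the same grasp; the last joint's range is limited). The gripper opens to 94 mm and grips with 3 to 60 N. Pads are 16 mm wide; open, the fingers measure 119 mm over their backs; the gripper's body (75 mm by 177 mm) begins 78 mm behind the grasp point.
Start: joints at [1.047, 0.3, 1.521, -0, 1.321, -0.067], TCP at [0.243, 0.494, 0.205] pointing down, gripper open.
Joint ranges: [-3.03, 3.03], [-0.79, 2.21], [0.23, 2.52], [-1.04, 4.18], [0, 3.07], [-2.55, 2.55]. Speed limits (rad/s): [2.22, 2.22, 2.57, 3.14, 3.14, 3.14].

INTERFACE

Orientations are given as [roll, pitch, yaw] about the fixed x, y, z axes, in that order (R = Rz(yaw) Ry(pitch) Rx(roll)).
In Python, from station import ctrl gives the robot as it stands.
- The arm moves only by the tool step_arm, never from a script. Its argument "plan" is a list that holds one entry, the list of rows, each a list of 6 numbers: the shift along the tool's x, y, z in units of 30 mm (1.0 is 30 mm), then the turn, a rotation vector about the tool's x, y, z in units of 6 degrees (1.0 is 6 degrees). In form: [[[dx, dy, dz, wx, wy, wz], ...]]. A call has 1 to 8 rows; each row is the pose to reach, as a shift and turn from the pose commanded when the call began, along the tool's axes at that moment; what a row does not reach only later rows make up. A row lasts 1/12 s, in which the tool goes at most 41.7 mm and 7.16 degrees, less where a joint would pass 70% of its speed; a pose out of reach is approached as far as the arm can. A call with a gripper value outside its range is refused whole. "grip" is the opening, from 0 (shut) to 1 (fully open), set as the call begins (left out, the last holds). The fingers move at their own pace and stop on an object; "squeeze" is the grip in N (left out, the last holds). Time passes only in rows, so rows that repeat a pose let the fingers close. It gives the time, the measured TCP pose, the force, the opening and the grip force at its end, in the units of the state.
- ctrl.get_obs(): the state, without advancing time (a new reading comes with each control period).
- ctrl.camera(name): name is "scene" or "top" or "wrist"; returns the picture (400x640x3 uint8, red, green, blue); there is no depth.
- ctrl.camera_model(name): a dict with "intrinsics" (3x3 intrinsics, pixels), "R" (3x3) and "t" (3): a world point X has camera coordinates R X + t; the wrist camera has in their place "tool_from_camera" (4x4, takes a point from camera to tool coordinates, whose origin is the TCP and whose axes are the flange's). Camera axes: x right, y down, z forward; pixel columns grow to the right and rows downward; lengths in m; the calibration is good to about 2 mm. A picture is of the moment at which its call begins: read the wrist's pose just before it. camera_model takes no time and is no camera call.
- ctrl.hand_in(): hands the job in; it is judged then, once.
Trained networks look in the newest picture that a camera, given by its name, has taken for a name from the list of things; names that differ only in an ending like _2 or _b are one class to them, and where a whole thing is asked for, a point or a joint stands for the part that bears it (a point fixed in the world has none). Each returns a list of dicts, best first, with "confidence" (0 to 1); they miss things now and then, are a little off and sometimes report something else, mostly with a low value. They report only what shows in the picture. A call takes as long as a camera call. They do not tell look-alikes from the thing itself.
- ctrl.masks_of(query, camera): "pixels" (400x640 bool, what is visible of it) and "at" ([column, row] in pixels, amid what is visible of it).
- ctrl.place_of(query, camera): "at" ([column, row] in pixels: a listed point, or the origin of a listed thing).
The state is a dict: "time_s": time; "qpos": joint angles; "joint_vel": joint speeds; "tau": joint torques, N m; "ee_pos": TCP position; "eef_rot": TCP orientation; "force": force on the tool from outside, world axes, zero at the start; "moment": the same for the moment, N m; "grip_width": finger opening in m; "grip_force": force on a finger pad.
Only numpy, scipy, OpenCV 4.12 (cv2) and the standard library are available. Lean on these libraries where they do the work, as an engineer would, in place of code of your own. Each camera call takes 0.05 s, during which the arm holds its last target. There are 200 camera calls.

## Working session

There is one attempt and no reset: what is moved stays moved. The work goes in short steps, Python scripts to look and compute and a tool call to move; the robot and the scene stay as the last step left them, time stands still between calls to the robot, and variables do not carry over. Pictures are saved under pics/ and viewed, at most 10 in all, crops included, and the job is handed in when it is done.

Besides the shell and the picture viewer there is one more tool, called after "Call:" as name(argument=value, ...), one argument or row to a line, values as JSON. step_arm: Moves the arm, as the interface text tells. Its arguments: {"type":"object","properties":{"plan":{"type":"array","items":{"type":"array","items":{"type":"array","items":{"type":"number"}}}},"grip":{"type":"number"},"squeeze":{"type":"number"}},"required":["plan"]}

```bash
ls; mkdir -p pics
python3 - <<'E'
from station import ctrl
import cv2,numpy as np
for c in ["scene","top"]:
    im=ctrl.camera(c); cv2.imwrite(f"pics/{c}0.png",im[:,:,::-1])
    m=ctrl.camera_model(c); print(c,np.round(m["intrinsics"],1).tolist(),np.round(m["R"],3).tolist(),np.round(m["t"],3).tolist())
for q in "bin tray pad straightedge plug1 snap test_block oil mug vblock".split():
    r=ctrl.masks_of(q,"top"); print(q,[(np.round(d["at"]).tolist(),round(d["confidence"],2),int(d["pixels"].sum())) for d in r[:4]])
o=ctrl.get_obs();print({k:np.round(v,3).tolist() for k,v in o.items()})
E
```

```text
pics
scene [[381.9, 0.0, 323.9], [0.0, 381.9, 198.1], [0.0, 0.0, 1.0]] [[-0.227, 0.974, 0.011], [0.673, 0.166, -0.721], [-0.704, -0.156, -0.693]] [0.137, -0.307, 1.504]
top [[413.7, 0.0, 316.8], [0.0, 413.7, 201.5], [0.0, 0.0, 1.0]] [[-0.02, -1.0, -0.01], [-0.983, 0.021, -0.185], [0.185, 0.006, -0.983]] [-0.012, 0.516, 1.088]
bin [([440.0, 203.0], 0.95, 2558), ([262.0, 199.0], 0.69, 409), ([371.0, 110.0], 0.38, 318)]
tray [([218.0, 128.0], 0.66, 331), ([172.0, 213.0], 0.55, 2725)]
pad [([332.0, 149.0], 0.7, 2013), ([170.0, 214.0], 0.47, 2658)]
straightedge [([473.0, 293.0], 0.71, 867)]
plug1 [([240.0, 261.0], 0.87, 373), ([311.0, 202.0], 0.74, 326)]
snap [([363.0, 202.0], 0.85, 553), ([172.0, 215.0], 0.23, 2677)]
test_block [([394.0, 128.0], 0.74, 378)]
oil [([216.0, 128.0], 0.68, 250)]
mug [([170.0, 147.0], 0.68, 1060), ([311.0, 206.0], 0.25, 405), ([395.0, 130.0], 0.23, 370)]
vblock [([440.0, 144.0], 0.67, 587)]
{'time_s': 0.6, 'qpos': [1.047, 0.3, 1.521, 0.0, 1.321, -0.067], 'joint_vel': [0.0, 0.0, -0.001, -0.0, 0.001, -0.0], 'tau': [-0.001, -53.147, -35.283, 0.071, 0.021, 0.0], 'ee_pos': [0.243, 0.494, 0.205], 'eef_rot': [3.142, -0.0, 2.685], 'force': [-0.642, 0.008, 0.428], 'moment': [-0.009, -0.022, 0.007], 'grip_force': 0.0, 'grip_width': 0.093}
```

```bash
ls pics
```

```text
scene0.png
top0.png
```

View pics/top0.png

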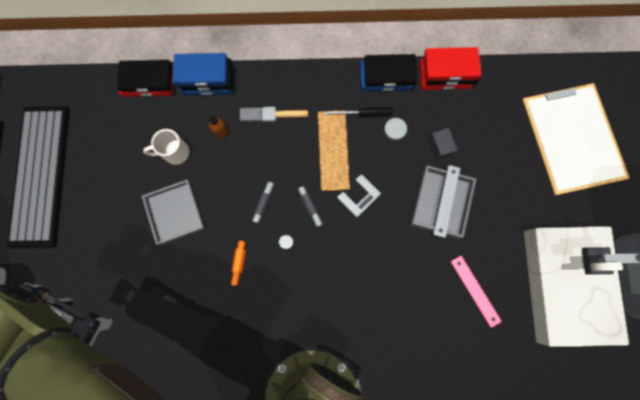

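View pics/scene0.png

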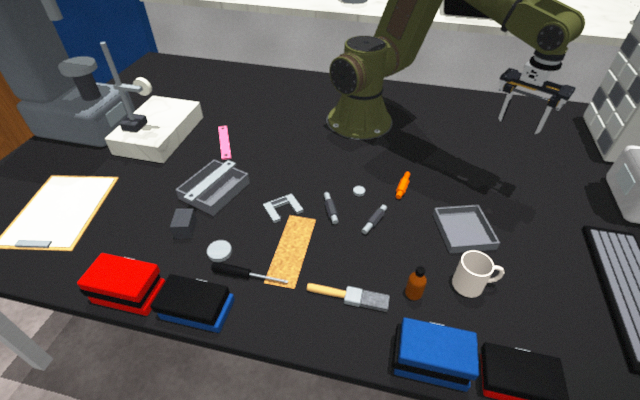

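The top view shows these:
- The steel straightedge is on the bin at (447,200). The pink bar at (475,292) is a look-alike.
- The grey plugs are at (262,201) and (310,206). The orange plug at (238,262) is a look-alike.
- The snap is at (359,195), the pad at (333,150) and the tray at (172,211).

The steel and grey items match the description, so I'll confirm them in one crop while measuring.

```bash
cat > h.py <<'E'
import numpy as np,cv2
from station import ctrl
def ray(c,uv,z):
    m=ctrl.camera_model(c);K,R,t=[np.array(m[k]) for k in("intrinsics","R","t")]
    uv=np.atleast_2d(uv).astype(float);d=np.c_[uv,np.ones(len(uv))]@np.linalg.inv(K).T@R
    C=-R.T@t;s=(z-C[2])/d[:,2];return C[:2]+s[:,None]*d[:,:2]
def rect(mask,c,z):
    ys,xs=np.nonzero(mask);P=ray(c,np.c_[xs,ys],z)*1000
    (cx,cy),(w,h),a=cv2.minAreaRect(P.astype(np.float32))
    if h>w:w,h,a=h,w,a+90
    return [round(float(v),1) for v in(cx,cy,w,h,(a+90)%180-90)], P.mean(0).round(1).tolist()
def comps(img,box,fn):
    x0,y0,x1,y1=box;m=np.zeros(img.shape[:2],np.uint8);m[y0:y1,x0:x1]=fn(img[y0:y1,x0:x1].astype(int))
    n,l,s,_=cv2.connectedComponentsWithStats(m)
    return l==1+np.argmax(s[1:,4])
E
python3 - <<'E'
from h import *
im=cv2.imread("pics/top0.png")[:,:,::-1]
cv2.imwrite("pics/crop0.png",cv2.resize(im[95:310,135:505],None,fx=2.1,fy=2.1,interpolation=cv2.INTER_CUBIC)[:,:,::-1])
b=lambda t:(lambda a:a.mean(2)>t)
for n,box,f,z in [("tray",(135,170,215,255),b(60),.028),("bin",(405,155,485,245),b(60),.04),("plugA",(245,175,280,230),b(55),.012),("plugB",(293,178,328,232),b(55),.012),
 ("snap",(332,168,388,222),b(70),.012),("pad",(310,110,360,197),lambda a:(a[:,:,0]-a[:,:,2]>50),.003),("se",(425,160,468,243),b(135),.048)]:
    m=comps(im,box,f);print(n,m.sum(),rect(m,"top",z))
E
```

```text
tray 2745 ([499.7, 382.9, 154.5, 141.8, 19.5], [499.0, 382.8])
bin 3562 ([514.1, -374.6, 208.7, 147.7, -17.0], [510.6, -374.0])
plugA 371 ([525.7, 130.9, 128.7, 24.9, -21.3], [524.9, 131.7])
plugB 380 ([510.0, -1.4, 129.6, 25.4, 25.1], [509.8, -1.9])
snap 1170 ([562.5, -119.1, 152.0, 101.9, 43.6], [551.9, -126.9])
pad 2223 ([677.3, -72.4, 242.7, 84.3, 1.3], [671.4, -72.4])
se 1397 ([506.9, -391.9, 199.8, 63.2, -16.0], [502.1, -388.4])
```

View pics/crop0.png

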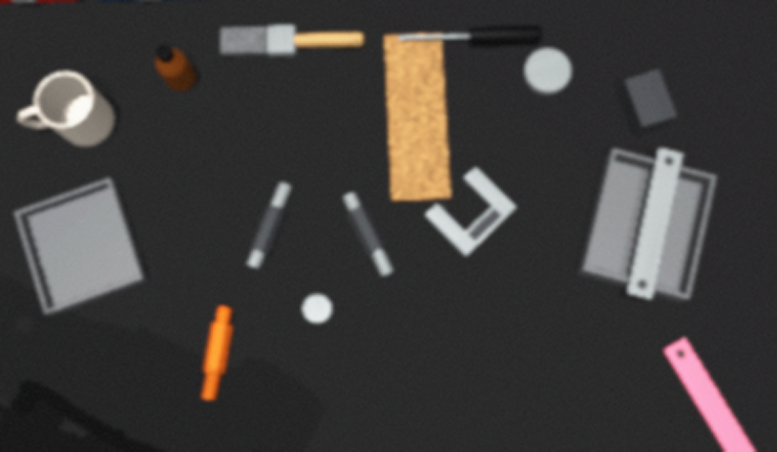

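The crop confirms it: the steel bar lies on the bin, the two plugs are steel with dark handles, and the pink and orange things are the look-alikes. The screwdriver shaft crosses the far pad edge, near row 113 of the top picture. Next I'll fit the models to get poses.

```bash
cat >> h.py <<'E'
from scipy.optimize import minimize
def proj(c,P):
    m=ctrl.camera_model(c);p=P@np.array(m["R"]).T+m["t"];p=p@np.array(m["intrinsics"]).T;return p[:,:2]/p[:,2:]
def box(lx,ly,z0,z1,ox=0,oy=0):
    return np.array([[ox+sx*lx/2,oy+sy*ly/2,z] for sx in(-1,1) for sy in(-1,1) for z in(z0,z1)])
def sil(c,parts,p,S=8):
    ca,sa=np.cos(p[2]),np.sin(p[2]);R=np.array([[ca,-sa,0],[sa,ca,0],[0,0,1]])
    im=np.zeros((400*2,640*2),np.uint8)
    for B in parts:
        uv=proj(c,(B@R.T+[p[0],p[1],0]));h=cv2.convexHull(((uv+.5)*2*16).astype(np.float32)).astype(np.int32)
        cv2.fillConvexPoly(im,h,255,shift=4)
    return cv2.GaussianBlur(cv2.resize(im,(640,400),interpolation=cv2.INTER_AREA).astype(np.float32)/255,(0,0),1.)
def fit(c,mask,parts,p0):
    M=cv2.GaussianBlur(mask.astype(np.float32),(0,0),1.)
    f=lambda q:((sil(c,parts,[q[0]/1e3,q[1]/1e3,q[2]/100])-M)**2).sum()
    x0=np.array([p0[0],p0[1],np.radians(p0[2])*100])
    s=np.vstack([x0]+[x0+d for d in np.diag([8,8,8.])])
    r=minimize(f,x0,method="Nelder-Mead",options=dict(initial_simplex=s,xatol=.05,fatol=.01))
    return r.x[:2].round(1),round(np.degrees(r.x[2]/100),2),round(r.fun/mask.sum(),3)
BIN=[box(.17,.14,0,.04)];SE=[box(.2,.032,.04,.048)];TRAY=[box(.146,.134,0,.028)];PAD=[box(.24,.08,0,.003)]
PLUG=[box(.064,.027,.006,.018),box(.064,.014,0,.024),box(.12,.018,.006,.018,.006)]
SNAP=[box(.024,.096,0,.012,-.027),box(.054,.022,0,.012,.012,-.037),box(.054,.022,0,.012,.012,.037)]
E
python3 - <<'E'
from h import *
im=cv2.imread("pics/top0.png")[:,:,::-1]
b=lambda t:(lambda a:a.mean(2)>t)
T={}
m=comps(im,(135,170,215,255),b(75));print("tray",fit("top",m,TRAY,(500,383,19)),fit("top",m,TRAY,(500,383,-71)))
m=comps(im,(405,155,485,245),b(70));print("bin",fit("top",m,BIN+SE,(510,-374,-17)),m.sum())
m=comps(im,(310,110,360,197),lambda a:(a[:,:,0]-a[:,:,2]>45));print("pad",fit("top",m,PAD,(677,-72,1)))
for n,bx,p in [("A",(245,175,280,230),(525,131,-21)),("B",(293,178,328,232),(510,-2,25))]:
    m=comps(im,bx,b(50))
    for k in(0,180):print(n,fit("top",m,PLUG,(p[0],p[1],p[2]+k)))
    # intensity profile along axis
    a=np.radians(p[2]);s=np.arange(-66,67,6)
    P=np.c_[p[0]+s*np.cos(a),p[1]+s*np.sin(a),np.full(len(s),18)]/1e3;uv=np.round(proj("top",P)).astype(int)
    print([int(v) for v in cv2.GaussianBlur(im,(3,3),0).mean(2)[uv[:,1],uv[:,0]]])
m=comps(im,(332,168,388,222),b(70))
for k in (45,-45,135,-135):print("snap",fit("top",m,SNAP,(555,-122,k)))
print("shaft",ray("top",[[320,113],[356,112]],.012)*1000,"cam",)
E
```

```text
tray (array([502.2, 387.5]), np.float64(19.75), np.float64(0.014)) (array([501.5, 386.9]), np.float64(-68.96), np.float64(0.087))
bin (array([ 513.8, -377.3]), np.float64(-16.87), np.float64(0.017)) 3365
pad (array([675.9, -71.9]), np.float64(1.44), np.float64(0.02))
A (array([520.2, 134.6]), np.float64(-21.57), np.float64(0.047))
A (array([531.6, 129.9]), np.float64(158.8), np.float64(0.048))
[57, 153, 196, 196, 177, 114, 94, 94, 93, 93, 92, 92, 92, 91, 91, 124, 184, 191, 190, 188, 182, 131, 51]
B (array([505.5,  -3.3]), np.float64(25.47), np.float64(0.042))
B (array([516.2,   1.4]), np.float64(205.02), np.float64(0.038))
[68, 161, 188, 194, 195, 194, 178, 111, 94, 93, 92, 93, 94, 93, 93, 93, 95, 129, 184, 194, 192, 127, 48]
snap (array([ 539.8, -141.9]), np.float64(41.9), np.float64(0.33))
snap (array([ 541.4, -126.5]), np.float64(-36.05), np.float64(0.443))
snap (array([ 552. , -137.7]), np.float64(144.0), np.float64(0.502))
snap (array([ 558.8, -123.2]), np.float64(-132.13), np.float64(0.537))
shaft [[ 787.62492643  -37.30127263]
 [ 788.21300391 -143.60586197]] cam
```

Run:
```python
from h import *
im=cv2.imread("pics/top0.png")[:,:,::-1]
f=lambda a:(a.mean(2)>75)&(abs(a[:,:,0]-a[:,:,2])<30)
m=comps(im,(332,168,388,222),f);m=cv2.morphologyEx(m.astype(np.uint8),cv2.MORPH_CLOSE,np.ones((5,5)))>0
print("snap",m.sum(),fit("top",m,SNAP,(550,-130,43)),fit("top",m,SNAP,(550,-130,-135)))
# scene cross-check
im=cv2.imread("pics/scene0.png")[:,:,::-1]
m=comps(im,(425,198,505,256),lambda a:a.mean(2)>75);print("tray",m.sum(),fit("scene",m,TRAY,(502,387,20)))
m=comps(im,(262,213,320,292),lambda a:(a[:,:,0]-a[:,:,2]>45));print("pad",fit("scene",m,PAD,(677,-72,1)))
m=comps(im,(170,155,255,218),lambda a:a.mean(2)>70);print("bin",m.sum(),fit("scene",m,BIN+SE,(514,-377,-17)))
m=comps(im,(258,188,308,226),f);m=cv2.morphologyEx(m.astype(np.uint8),cv2.MORPH_CLOSE,np.ones((5,5)))>0
print("snap",m.sum(),fit("scene",m,SNAP,(550,-130,43)))
for n,bx,p in [("A",(358,200,392,240),(520,134.6,-21.6)),("B",(320,188,345,228),(516,1.4,205))]:
    m=comps(im,bx,lambda a:a.mean(2)>55);print(n,m.sum(),fit("scene",m,PLUG,p))
```

```text
snap 758 (array([ 540.9, -141.6]), np.float64(43.67), np.float64(0.03)) (array([ 540.1, -142.6]), np.float64(-136.11), np.float64(0.364))Traceback (most recent call last):
  File "<stdin>", line 8, in <module>
  File "h.py", line 33, in fit
    r=minimize(f,x0,method="Nelder-Mead",options=dict(initial_simplex=s,xatol=.05,fatol=.01))
    res = _minimize_neldermead(fun, x0, args, callback, bounds=bounds,
                               **options)
    fxcc = func(xcc)
    fx = function(np.copy(x), *(wrapper_args + args))
  File "h.py", line 30, in <lambda>
    f=lambda q:((sil(c,parts,[q[0]/1e3,q[1]/1e3,q[2]/100])-M)**2).sum()
                 ~~~^^^^^^^^^^^^^^^^^^^^^^^^^^^^^^^^^^^^^^
  File "h.py", line 25, in sil
    uv=proj(c,(B@R.T+[p[0],p[1],0]));h=cv2.convexHull(((uv+.5)*2*16).astype(np.float32)).astype(np.int32)
  File "h.py", line 18, in proj
    m=ctrl.camera_model(c);p=P@np.array(m["R"]).T+m["t"];p=p@np.array(m["intrinsics"]).T;return p[:,:2]/p[:,2:]
ValueError: time passes only in moves, steps and waits
```

```bash
python3 - <<'E'
s=open("h.py").read()
s=s.replace("from station import ctrl\n","from station import ctrl\nimport functools\ncm=functools.cache(lambda c:ctrl.camera_model(c))\n",1).replace("m=ctrl.camera_model(c)","m=cm(c)")
open("h.py","w").write(s)
E
python3 - <<'E'
from h import *
f=lambda a:(a.mean(2)>75)&(abs(a[:,:,0]-a[:,:,2])<30)
im=cv2.imread("pics/scene0.png")[:,:,::-1]
m=comps(im,(425,198,505,256),lambda a:a.mean(2)>75);print("tray",m.sum(),fit("scene",m,TRAY,(502,387,20)))
m=comps(im,(262,213,320,292),lambda a:(a[:,:,0]-a[:,:,2]>45));print("pad",fit("scene",m,PAD,(677,-72,1)))
m=comps(im,(170,155,255,218),lambda a:a.mean(2)>70);print("bin",m.sum(),fit("scene",m,BIN+SE,(514,-377,-17)))
m=comps(im,(258,188,308,226),f);m=cv2.morphologyEx(m.astype(np.uint8),cv2.MORPH_CLOSE,np.ones((5,5)))>0
print("snap",m.sum(),fit("scene",m,SNAP,(550,-130,43)))
for n,bx,p in [("A",(358,200,392,240),(520,134.6,-21.6)),("B",(320,188,345,228),(516,1.4,205))]:
    m=comps(im,bx,lambda a:a.mean(2)>55);print(n,m.sum(),fit("scene",m,PLUG,p))
E
```

```text
tray 2174 (array([496.9, 389.3]), np.float64(19.63), np.float64(0.113))
pad (array([677.2, -74. ]), np.float64(1.31), np.float64(0.014))
bin 2503 (array([ 507.9, -378.5]), np.float64(-16.52), np.float64(0.017))
snap 543 (array([ 536.5, -143.3]), np.float64(43.34), np.float64(0.006))
A 324 (array([515.8, 131.9]), np.float64(-21.59), np.float64(0.016))
B 298 (array([512. ,  -0.6]), np.float64(205.3), np.float64(0.014))
```

```bash
cat >> h.py <<'E'
def st():
    o=ctrl.get_obs();from scipy.spatial.transform import Rotation as Ro
    return o,Ro.from_euler("xyz",o["eef_rot"])
def go(x,y,z,yaw):
    """units row from present pose to TCP target (mm, deg), tool down"""
    from scipy.spatial.transform import Rotation as Ro
    o,R=st();T=Ro.from_euler("xyz",[np.pi,0,np.radians(yaw)])
    d=R.inv().apply(np.array([x,y,z])/1e3-o["ee_pos"])/.03
    w=np.degrees((R.inv()*T).as_rotvec())/6
    print("row",np.r_[d,w].round(2).tolist(),"mm",round(np.linalg.norm(d)*30),"t",round(o["time_s"],2))
E
python3 -c "
from h import *
go(511,-378,220,163.3); print(np.round(ctrl.camera_model('wrist')['tool_from_camera'],3).tolist())"
```

```text
row [-20.84, -22.13, -0.49, 0.0, -0.0, -1.58] mm 912 t 0.6
[[-0.0, -0.97, -0.243, 0.071], [1.0, 0.0, -0.002, 0.0], [0.002, -0.243, 0.97, -0.178], [0.0, 0.0, 0.0, 1.0]]
```

Call:
step_arm(
  plan=[
    [[-20.84,-22.13,-0.5,0,0,-1.58],[-20.84,-22.13,-0.5,0,0,-1.58],[-20.84,-22.13,-0.5,0,0,-1.58],[-20.84,-22.13,-0.5,0,0,-1.58],[-20.84,-22.13,-0.5,0,0,-1.58],[-20.84,-22.13,-0.5,0,0,-1.58],[-20.84,-22.13,-0.5,0,0,-1.58],[-20.84,-22.13,-0.5,0,0,-1.58]],
  ],
)

```text
time_s: 1.27
ee_pos: [0.3406, 0.1733, 0.2112]
eef_rot: [3.141, 0.001, 2.851]
force: [1.9, -0.2, 0.5]
grip_width: 0.0937
grip_force: 0.0
```

```bash
python3 -c "
from h import *
go(511,-378,220,163.3)"
```

```text
row [-10.71, -15.98, -0.29, 0.01, 0.01, 0.01] mm 577 t 1.27
```

Call:
step_arm(
  plan=[
    [[-10.7,-16,-0.3,0,0,0],[-10.7,-16,-0.3,0,0,0],[-10.7,-16,-0.3,0,0,0],[-10.7,-16,-0.3,0,0,0],[-10.7,-16,-0.3,0,0,0],[-10.7,-16,-0.3,0,0,0],[-10.7,-16,-0.3,0,0,0],[-10.7,-16,-0.3,0,0,0]],
  ],
)

```text
time_s: 1.93
ee_pos: [0.4386, -0.1458, 0.2163]
eef_rot: [-3.142, 0.001, 2.85]
force: [0.6, 0.7, 0.4]
grip_width: 0.0937
grip_force: 0.0
```

```bash
python3 -c "
from h import *
go(511,-378,220,163.3)"
```

```text
row [-4.54, -6.72, -0.12, -0.0, 0.01, -0.0] mm 243 t 1.93
```

Call:
step_arm(
  plan=[
    [[-4.54,-6.72,-0.12,0,0,0],[-4.54,-6.72,-0.12,0,0,0],[-4.54,-6.72,-0.12,0,0,0],[-4.54,-6.72,-0.12,0,0,0],[-4.54,-6.72,-0.12,0,0,0],[-4.54,-6.72,-0.12,0,0,0],[-4.54,-6.72,-0.12,0,0,0],[-4.54,-6.72,-0.12,0,0,0]],
  ],
)

```text
time_s: 2.6
ee_pos: [0.5108, -0.3768, 0.2184]
eef_rot: [3.141, -0.002, 2.848]
force: [-1.1, 0.0, -0.6]
grip_width: 0.0941
grip_force: 0.0
```

```bash
cat >> h.py <<'E'
def wcam():
    o,R=st();X=np.array(ctrl.camera_model("wrist")["tool_from_camera"]);W=np.eye(4);W[:3,:3]=R.as_matrix();W[:3,3]=o["ee_pos"]
    Z=np.linalg.inv(W@X);return dict(intrinsics=ctrl.camera_model("wrist")["intrinsics"],R=Z[:3,:3],t=Z[:3,3])
_c=cm
W={}
def cm(c): return W[c] if c in W else _c(c)
def shot(name):
    W["wrist"]=wcam();im=ctrl.camera("wrist");cv2.imwrite(f"pics/{name}.png",im[:,:,::-1]);np.save(f"pics/{name}.npy",W["wrist"],allow_pickle=True);return im
E
python3 -c "
from h import *
go(511,-378,220,163.3)
shot('w1')
for p in (SE[0],BIN[0]):
    a=np.radians(-16.7);R=np.array([[np.cos(a),-np.sin(a),0],[np.sin(a),np.cos(a),0],[0,0,1]]);print(proj('wrist',p@R.T+[.511,-.378,0]).round().tolist())
"
```

```text
row [-0.02, -0.04, -0.05, 0.01, -0.01, -0.02] mm 2 t 2.6
[[309.0, 99.0], [309.0, 99.0], [338.0, 99.0], [338.0, 99.0], [312.0, 261.0], [311.0, 264.0], [336.0, 261.0], [336.0, 264.0]]
[[269.0, 115.0], [263.0, 113.0], [378.0, 114.0], [384.0, 113.0], [275.0, 239.0], [270.0, 250.0], [373.0, 239.0], [378.0, 250.0]]
```

View pics/w1.png

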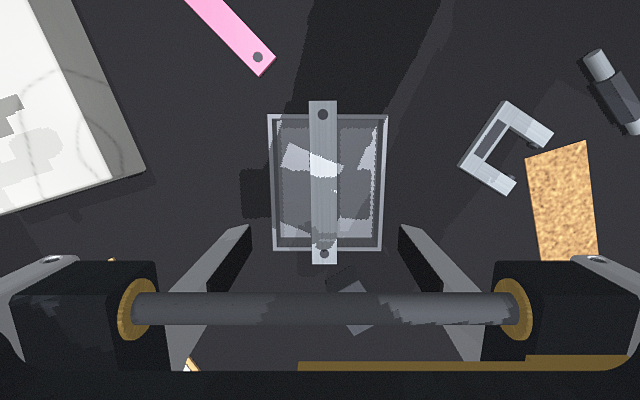

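The wrist view shows the steel bar at cols 309–338, rows 101–264, as predicted. The bin rim is at cols 267–388, about 4 px right of the prediction. I'll fit both in this view.

Run:
```python
from h import *
W["wrist"]=np.load("pics/w1.npy",allow_pickle=True).item()
im=cv2.imread("pics/w1.png")[:,:,::-1]
m=comps(im,(255,95,400,270),lambda a:a.mean(2)>85)
m=cv2.morphologyEx(m.astype(np.uint8),cv2.MORPH_CLOSE,np.ones((9,9)))
c,_=cv2.findContours(m,0,1);c=max(c,key=cv2.contourArea);m[:]=0;cv2.drawContours(m,[c],-1,1,-1)
print(m.sum(),cv2.boundingRect(c))
print("bin",fit("wrist",m>0,BIN,(511,-378,-16.7)),"both",fit("wrist",m>0,BIN+SE,(511,-378,-16.7)))
from scipy.optimize import least_squares
# SE corners by eye: columns at row 108 & 258
P=ray("wrist",[[309,101],[338,101],[311,264.5],[337,264.5]],.048)*1000
print(P.round(1).tolist(),P.mean(0))
P=ray("wrist",[[267.5,114.5],[388,115.5],[381.5,250],[272.5,250]],.04)*1000
print(P.round(1).tolist(),P.mean(0),[np.linalg.norm(P[i]-P[i-1]).round(1) for i in range(4)],[np.degrees(np.arctan2(*(P[i]-P[i-1])[::-1])).round(1) for i in range(4)])
```

```text
16460 (267, 100, 122, 165)
bin (array([ 511.9, -374.4]), np.float64(-16.84), np.float64(0.038)) both (array([ 512.1, -375.2]), np.float64(-16.86), np.float64(0.01))
[[412.8, -365.4], [422.2, -334.4], [602.8, -422.8], [612.4, -391.0]] [ 512.55709085 -378.39438342]
[[412.4, -415.8], [453.6, -283.2], [613.3, -331.3], [572.8, -465.7]] [ 513.02088909 -373.99042583] [np.float64(168.0), np.float64(138.9), np.float64(166.8), np.float64(140.4)] [np.float64(162.7), np.float64(72.7), np.float64(-16.7), np.float64(-106.8)]
```

```bash
python3 -c "
from h import *
go(512.5,-378.4,42,163.2)"
```

```text
row [-0.09, -0.07, 5.9, 0.01, -0.01, 0.01] mm 177 t 2.65
```

Call:
step_arm(
  plan=[
    [[-0.09,-0.07,1.2,0,0,0],[-0.09,-0.07,2.5,0,0,0],[-0.09,-0.07,3.7,0,0,0],[-0.09,-0.07,4.7,0,0,0],[-0.09,-0.07,5.3,0,0,0],[-0.09,-0.07,5.7,0,0,0],[-0.09,-0.07,5.9,0,0,0],[-0.09,-0.07,5.9,0,0,0]],
  ],
  grip=0.6,
)

```text
time_s: 3.32
ee_pos: [0.5131, -0.3778, 0.0426]
eef_rot: [3.141, -0.0, 2.851]
force: [0.1, 0.0, -0.1]
grip_width: 0.0564
grip_force: 0.0
```

Call:
step_arm(
  plan=[
    [[0,0,0,0,0,0],[0,0,0,0,0,0],[0,0,0,0,0,0],[0,0,0,0,0,0],[0,0,0,0,0,0],[0,0,0,0,0,0]],
  ],
  grip=0,
  squeeze=45,
)

```text
time_s: 3.82
ee_pos: [0.5133, -0.3788, 0.0436]
eef_rot: [-3.141, 0.001, 2.85]
force: [-1.4, 1.0, 6.8]
grip_width: 0.0309
grip_force: 45.0
```

```bash
python3 -c "
from h import *
o,_=st();print(o['grip_width'],o['ee_pos'])
go(670.5,-73,130,181.4)"
```

```text
0.03094902007674041 [ 0.51331647 -0.37875114  0.04359536]
row [-2.09, 11.27, -2.88, -0.01, 0.01, -3.02] mm 354 t 3.82
```

Call:
step_arm(
  plan=[
    [[0,0,-0.8,0,0,0],[0,0,-1.8,0,0,0],[-0.1,0.5,-2.8,0,0,-0.2],[-0.3,1.7,-2.9,0,0,-0.5],[-0.6,3.0,-2.9,0,0,-0.9],[-0.8,4.3,-2.9,0,0,-1.2],[-1.0,5.6,-2.9,0,0,-1.6],[-1.2,6.9,-2.9,0,0,-1.9]],
  ],
)

```text
time_s: 4.48
ee_pos: [0.6072, -0.1886, 0.1293]
eef_rot: [3.141, -0.001, 3.051]
force: [-0.1, 0.1, -3.0]
grip_width: 0.0309
grip_force: 45.0
```

```bash
python3 -c "
from h import *
go(669.5,-72.5,110,181.4)"
```

```text
row [-1.72, 4.04, 0.64, 0.0, -0.01, -1.1] mm 133 t 4.48
```

Call:
step_arm(
  plan=[
    [[-0.5,1.2,0.1,0,0,-0.4],[-1.0,2.4,0.3,0,0,-0.7],[-1.4,3.3,0.5,0,0,-0.9],[-1.7,4.0,0.6,0,0,-1.1],[-1.7,4.0,0.6,0,0,-1.1],[-1.7,4.0,0.6,0,0,-1.1]],
  ],
)

```text
time_s: 4.98
ee_pos: [0.6686, -0.0746, 0.1107]
eef_rot: [3.141, -0.002, -3.117]
force: [-0.3, -0.8, -4.5]
grip_width: 0.0311
grip_force: 45.0
```

```bash
python3 -c "
from h import *
go(669.5,-72.5,6,181.4)
shot('w2')"
```

```text
row [-0.04, 0.07, 3.49, 0.0, -0.02, 0.0] mm 105 t 4.98
```

View pics/w2.png

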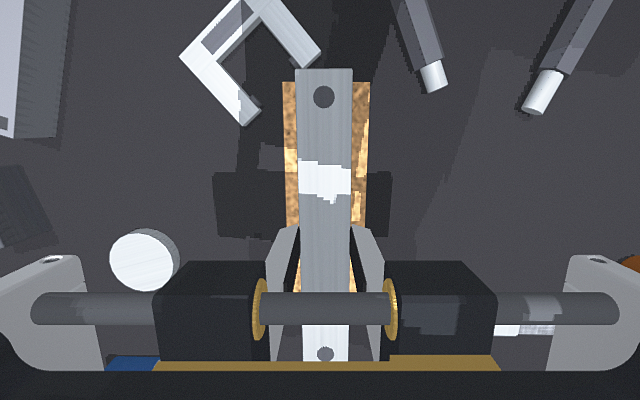

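The bar's near end shows at cols 295–354, row 68, above the pad, whose near edge is at row 82, cols 282–370. The snap tip is at about (310,62). I'll check the clearances.

Run:
```python
from h import *
W["wrist"]=np.load("pics/w2.npy",allow_pickle=True).item()
print("pad near",(ray("wrist",[[282.5,82.5],[370,82.5],[289,170],[366,170]],.003)*1000).round(1).tolist())
z=.1107-.002
print("bar end",(ray("wrist",[[295,68.5],[354,68.5]],z+.008)*1000).round(1).tolist(),(ray("wrist",[[303,362],[349,362]],z+.008)*1000).round(1).tolist())
print("snap tip",(ray("wrist",[[300,68],[322,52],[244,125],[261,108]],.012)*1000).round(1).tolist())
print("hole",(ray("wrist",[[324,97],[325,354]],z+.008)*1000).round(1).tolist())
```

```text
pad near [[561.3, -115.0], [559.5, -36.2], [640.5, -109.5], [638.7, -35.3]]
bar end [[568.9, -92.7], [568.2, -61.1]] [[756.3, -87.1], [755.5, -55.5]]
snap tip [[550.4, -98.6], [537.3, -79.9], [599.3, -148.9], [584.3, -133.1]]
hole [[583.0, -76.8], [749.5, -72.1]]
```

Call:
step_arm(
  plan=[
    [[-0.16,0.07,0.8,0,0,0],[-0.16,0.07,1.7,0,0,0],[-0.16,0.07,2.4,0,0,0],[-0.16,0.07,2.8,0,0,0],[-0.16,0.07,3.1,0,0,0],[-0.16,0.07,3.25,0,0,0],[-0.16,0.07,3.35,0,0,0],[-0.16,0.07,3.35,0,0,0]],
  ],
)

```text
time_s: 5.7
ee_pos: [0.6738, -0.0738, 0.0117]
eef_rot: [-3.141, 0.001, -3.119]
force: [-0.2, -0.9, -3.1]
grip_width: 0.0308
grip_force: 45.0
```

Call:
step_arm(
  plan=[
    [[0,0,0.02,0,0,0],[0,0,0.04,0,0,0],[0,0,0.06,0,0,0],[0,0,0.06,0,0,0]],
  ],
)

```text
time_s: 6.03
ee_pos: [0.6737, -0.0735, 0.0097]
eef_rot: [-3.141, 0.0, -3.119]
force: [-0.6, 0.1, -3.4]
grip_width: 0.0312
grip_force: 45.0
```

Call:
step_arm(
  plan=[
    [[0,0,0.02,0,0,0],[0,0,0.04,0,0,0],[0,0,0.06,0,0,0],[0,0,0.08,0,0,0],[0,0,0.08,0,0,0]],
  ],
)

```text
time_s: 6.45
ee_pos: [0.6735, -0.0735, 0.0068]
eef_rot: [3.142, -0.0, -3.119]
force: [0.7, -0.2, -3.9]
grip_width: 0.0309
grip_force: 45.0
```

Call:
step_arm(
  plan=[
    [[0,0,0.02,0,0,0],[0,0,0.04,0,0,0],[0,0,0.04,0,0,0]],
  ],
)

```text
time_s: 6.7
ee_pos: [0.6736, -0.0735, 0.0067]
eef_rot: [-3.142, 0.0, -3.119]
force: [-5.1, 0.3, 5.3]
grip_width: 0.031
grip_force: 45.0
```

Call:
step_arm(
  plan=[
    [[0,0,0,0,0,0],[0,0,0,0,0,0],[0,0,0,0,0,0],[0,0,0,0,0,0]],
  ],
  grip=0.55,
)

```text
time_s: 7.03
ee_pos: [0.6737, -0.0736, 0.0059]
eef_rot: [-3.142, 0.0, -3.119]
force: [-0.6, 0.9, 0.0]
grip_width: 0.0512
grip_force: 0.0
```

Call:
step_arm(
  plan=[
    [[0,0,-0.5,0,0,0],[0,0,-1.5,0,0,0],[0,0,-2.8,0,0,0],[0,0,-4.0,0,0,0],[0,0,-4.0,0,0,0]],
  ],
)

```text
time_s: 7.45
ee_pos: [0.6765, -0.074, 0.1356]
eef_rot: [-3.139, 0.012, -3.119]
force: [0.7, -0.4, 1.2]
grip_width: 0.0516
grip_force: 0.0
```

```bash
python3 -c "
from h import *
o,_=st();print(o['grip_width'])
go(518,133,130,158.4)
go(514,1,130,205.2)"
```

```text
0.05162788835434659
row [5.12, 7.02, 0.11, 0.0, 0.12, 3.82] mm 261 t 7.45
row [5.36, 2.62, 0.12, -0.05, 0.11, -3.98] mm 179 t 7.45
```

Call:
step_arm(
  plan=[
    [[1.2,0.6,0,0,0,-1.0],[2.4,1.2,0,0,0,-2.0],[3.5,1.7,0,0,0,-3.0],[4.5,2.2,0,0,0,-3.98],[5.2,2.55,0,0,0,-3.98],[5.36,2.62,0,0,0,-3.98],[5.36,2.62,0,0,0,-3.98],[5.36,2.62,0,0,0,-3.98]],
  ],
)

```text
time_s: 8.12
ee_pos: [0.512, 0.0012, 0.1267]
eef_rot: [-3.141, 0.001, -2.702]
force: [0.5, -0.8, 1.1]
grip_width: 0.0519
grip_force: 0.0
```

Run:
```python
from h import *
im=shot("w3");o,_=st();print(o["ee_pos"])
for p in ([.514,.0005,np.radians(205.2)],):
    S=sil("wrist",PLUG,p)>.5;ys,xs=np.nonzero(S);print(xs.min(),xs.max(),ys.min(),ys.max())
cv2.imwrite("pics/w3o.png",cv2.addWeighted(im[:,:,::-1].copy(),.75,np.dstack([S*0,S*255,S*0]).astype(np.uint8),.25,0))
```

```text
[0.51209789 0.00095363 0.12638495]
309 337 132 251
```

View pics/w3o.png

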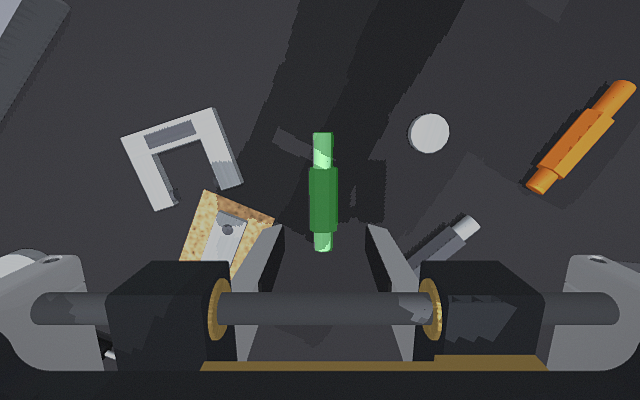

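The green overlay of my estimate covers plug B exactly: cols 309–337, rows 132–251. Now descending to grasp.

Call:
step_arm(
  plan=[
    [[-0.05,-0.04,1.0,0,0,0],[-0.05,-0.04,2.0,0,0,0],[-0.05,-0.04,2.8,0,0,0],[-0.05,-0.04,3.4,0,0,0],[-0.05,-0.04,3.8,0,0,0],[-0.05,-0.04,4.0,0,0,0],[-0.05,-0.04,4.05,0,0,0],[-0.05,-0.04,4.05,0,0,0]],
  ],
)

```text
time_s: 8.83
ee_pos: [0.5134, 0.0007, 0.0043]
eef_rot: [3.142, -0.0, -2.702]
force: [-0.3, -0.5, 0.3]
grip_width: 0.052
grip_force: 0.0
```

Call:
step_arm(
  plan=[
    [[0,0,0,0,0,0],[0,0,0,0,0,0],[0,0,0,0,0,0],[0,0,0,0,0,0],[0,0,0,0,0,0]],
  ],
  grip=0,
  squeeze=40,
)

```text
time_s: 9.25
ee_pos: [0.5133, 0.0008, 0.0049]
eef_rot: [-3.141, 0.001, -2.702]
force: [-0.0, -1.3, 4.0]
grip_width: 0.0259
grip_force: 40.0
```

```bash
cat >> h.py <<'E'
def binpt(bx,by,c=(512.8,-374.6),a=-16.8):
    a=np.radians(a);return c[0]+bx*np.cos(a)-by*np.sin(a),c[1]+bx*np.sin(a)+by*np.cos(a)
E
python3 -c "
from h import *
o,_=st();print(o['ee_pos'],o['grip_width'])
x,y=binpt(0,-28);print(x,y)
go(x,y,120,163.2)"
```

```text
[0.51334461 0.00081498 0.00492427] 0.025904851201693536
504.70710968555477 -401.4049459308979
row [5.96, -12.01, -3.83, -0.0, 0.01, 7.0] mm 418 t 9.25
```

Call:
step_arm(
  plan=[
    [[0,0,-0.8,0,0,0],[0,0,-2.0,0,0,0],[0.2,-0.4,-3.2,0,0,0.3],[0.7,-1.5,-3.8,0,0,1.2],[1.3,-2.75,-3.8,0,0,2.2],[1.9,-4.0,-3.8,0,0,3.2],[2.5,-5.25,-3.8,0,0,4.2],[3.1,-6.5,-3.8,0,0,5.2]],
  ],
)

```text
time_s: 9.92
ee_pos: [0.5111, -0.2169, 0.1184]
eef_rot: [3.141, -0.0, 3.032]
force: [-0.1, 0.3, -2.8]
grip_width: 0.0259
grip_force: 40.0
```

```bash
python3 -c "
from h import *
x,y=binpt(6,-28)
go(x,y,120,163.2)"
```

```text
row [-0.66, -6.17, -0.05, 0.0, -0.0, 1.75] mm 186 t 9.92
```

Call:
step_arm(
  plan=[
    [[-0.13,-1.2,0,0,0,0.6],[-0.26,-2.4,0,0,0,1.2],[-0.4,-3.6,0,0,0,1.75],[-0.53,-4.8,0,0,0,1.75],[-0.62,-5.7,0,0,0,1.75],[-0.66,-6.17,0,0,0,1.75],[-0.66,-6.17,0,0,0,1.75],[-0.66,-6.17,0,0,0,1.75]],
  ],
)

```text
time_s: 10.58
ee_pos: [0.5116, -0.4013, 0.1176]
eef_rot: [3.141, -0.001, 2.852]
force: [-0.3, -0.5, -2.3]
grip_width: 0.0259
grip_force: 40.0
```

Run:
```python
from h import *
x,y=binpt(6,-28);im=shot("w4");go(x,y,14,163.2)
S=sil("wrist",BIN,[.5128,-.3746,np.radians(-16.8)])>.5
ed=cv2.morphologyEx(S.astype(np.uint8),cv2.MORPH_GRADIENT,np.ones((2,2)))
v=im[:,:,::-1].copy();v[ed>0]=(0,255,0);cv2.imwrite("pics/w4o.png",v)
```

```text
row [0.02, -0.1, 3.46, 0.01, -0.01, 0.05] mm 104 t 10.63
```

View pics/w4o.png

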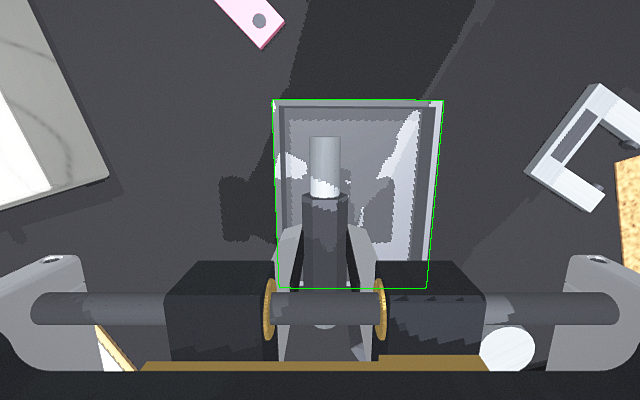

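The bin outline matches my estimate (cols 273–443, rows 99–288) and the plug is held inside it. Now lowering.

Call:
step_arm(
  plan=[
    [[0,-0.08,0.9,0,0,0],[0,-0.08,1.8,0,0,0],[0,-0.08,2.5,0,0,0],[0,-0.08,2.9,0,0,0],[0,-0.08,3.2,0,0,0],[0,-0.08,3.35,0,0,0],[0,-0.08,3.43,0,0,0],[0,-0.08,3.43,0,0,0]],
  ],
)

```text
time_s: 11.3
ee_pos: [0.5117, -0.4036, 0.016]
eef_rot: [-3.141, 0.001, 2.854]
force: [0.4, 0.2, -1.9]
grip_width: 0.0259
grip_force: 40.0
```

Call:
step_arm(
  plan=[
    [[0,0,0.03,0,0,0],[0,0,0.06,0,0,0],[0,0,0.09,0,0,0],[0,0,0.09,0,0,0]],
  ],
)

```text
time_s: 11.63
ee_pos: [0.5114, -0.4036, 0.0129]
eef_rot: [-3.141, 0.0, 2.853]
force: [0.0, -0.4, -2.2]
grip_width: 0.0255
grip_force: 40.0
```

Call:
step_arm(
  plan=[
    [[0,0,0.03,0,0,0],[0,0,0.06,0,0,0],[0,0,0.08,0,0,0],[0,0,0.08,0,0,0]],
  ],
)

```text
time_s: 11.97
ee_pos: [0.5113, -0.4035, 0.0101]
eef_rot: [3.141, -0.0, 2.853]
force: [0.5, -0.5, -1.9]
grip_width: 0.0258
grip_force: 40.0
```

Call:
step_arm(
  plan=[
    [[0,0,0.02,0,0,0],[0,0,0.04,0,0,0],[0,0,0.04,0,0,0]],
  ],
)

```text
time_s: 12.22
ee_pos: [0.5114, -0.4036, 0.0099]
eef_rot: [-3.142, 0.0, 2.853]
force: [-4.0, 2.8, 6.1]
grip_width: 0.0252
grip_force: 40.0
```

Call:
step_arm(
  plan=[
    [[0,0,0,0,0,0],[0,0,0,0,0,0],[0,0,0,0,0,0]],
  ],
  grip=0.4,
)

```text
time_s: 12.47
ee_pos: [0.5115, -0.4037, 0.0092]
eef_rot: [-3.141, 0.0, 2.853]
force: [-0.8, -0.1, -0.2]
grip_width: 0.037
grip_force: 0.0
```

Call:
step_arm(
  plan=[
    [[0,0,-0.4,0,0,0],[0,0,-1.2,0,0,0],[0,0,-2.4,0,0,0],[0,0,-3.6,0,0,0],[0,0,-4.0,0,0,0]],
  ],
)

```text
time_s: 12.88
ee_pos: [0.5127, -0.4047, 0.1359]
eef_rot: [-3.138, 0.007, 2.853]
force: [0.7, -0.4, 1.5]
grip_width: 0.0377
grip_force: 0.0
```

```bash
python3 -c "
from h import *
o,_=st();print(o['grip_width'])
go(518.5,133,130,158.4)"
```

```text
0.037675013313660154
row [4.91, 17.24, 0.11, -0.03, 0.07, 0.85] mm 538 t 12.88
```

Call:
step_arm(
  plan=[
    [[4.91,17.24,0,0,0,0.85],[4.91,17.24,0,0,0,0.85],[4.91,17.24,0,0,0,0.85],[4.91,17.24,0,0,0,0.85],[4.91,17.24,0,0,0,0.85],[4.91,17.24,0,0,0,0.85],[4.91,17.24,0,0,0,0.85],[4.91,17.24,0,0,0,0.85]],
  ],
  grip=0.55,
)

```text
time_s: 13.55
ee_pos: [0.5146, -0.0683, 0.1298]
eef_rot: [3.141, 0.001, 2.764]
force: [0.7, -0.6, -0.0]
grip_width: 0.0519
grip_force: 0.0
```

```bash
python3 -c "
from h import *
go(518.5,133,130,158.4)"
```

```text
row [2.35, 6.29, -0.01, 0.0, 0.01, -0.0] mm 201 t 13.55
```

Call:
step_arm(
  plan=[
    [[0.4,1.2,0,0,0,0],[0.9,2.4,0,0,0,0],[1.35,3.6,0,0,0,0],[1.8,4.8,0,0,0,0],[2.15,5.7,0,0,0,0],[2.3,6.15,0,0,0,0],[2.35,6.29,0,0,0,0],[2.35,6.29,0,0,0,0]],
  ],
)

```text
time_s: 14.22
ee_pos: [0.5188, 0.1318, 0.1294]
eef_rot: [3.141, 0.0, 2.766]
force: [0.6, -0.2, -0.7]
grip_width: 0.0516
grip_force: 0.0
```

Run:
```python
from h import *
im=shot("w5")
S=sil("wrist",PLUG,[.5185,.133,np.radians(-21.6)])>.5;ys,xs=np.nonzero(S);print(xs.min(),xs.max(),ys.min(),ys.max())
m=comps(im,(xs.min()-12,ys.min()-12,xs.max()+12,ys.max()+4),lambda a:a.mean(2)>75)
print(m.sum(),S.sum(),fit("wrist",m,PLUG,(518.5,133,-21.6)))
ed=cv2.morphologyEx(S.astype(np.uint8),cv2.MORPH_GRADIENT,np.ones((2,2)))
v=im[:,:,::-1].copy();v[ed>0]=(0,255,0);cv2.imwrite("pics/w5o.png",v[60:320,120:520])
go(518.5,133,5,158.4)
```

```text
312 340 142 258
4378 2776 (array([509.2, 137.5]), np.float64(-23.96), np.float64(0.341))
row [0.04, 0.06, 4.14, -0.0, 0.0, 0.0] mm 124 t 14.27
```

View pics/w5o.png

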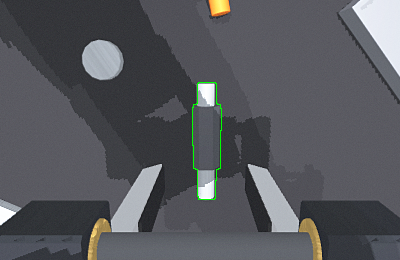

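The outline fits plug A (crop cols 193–221, rows 82–199). Descending to grasp.

Call:
step_arm(
  plan=[
    [[0.04,0.04,1.0,0,0,0],[0.04,0.04,2.0,0,0,0],[0.04,0.04,2.8,0,0,0],[0.04,0.04,3.4,0,0,0],[0.04,0.04,3.8,0,0,0],[0.04,0.04,4.05,0,0,0],[0.04,0.04,4.14,0,0,0],[0.04,0.04,4.14,0,0,0]],
  ],
)

```text
time_s: 14.93
ee_pos: [0.5185, 0.1323, 0.0051]
eef_rot: [3.142, 0.0, 2.764]
force: [0.4, 0.0, -0.3]
grip_width: 0.0514
grip_force: 0.0
```

Call:
step_arm(
  plan=[
    [[0,0,0,0,0,0],[0,0,0,0,0,0],[0,0,0,0,0,0],[0,0,0,0,0,0],[0,0,0,0,0,0]],
  ],
  grip=0,
  squeeze=40,
)

```text
time_s: 15.35
ee_pos: [0.5185, 0.1328, 0.0055]
eef_rot: [3.141, 0.001, 2.764]
force: [-0.4, -0.1, 4.1]
grip_width: 0.0261
grip_force: 40.0
```

```bash
python3 -c "
from h import *
o,_=st();print(o['ee_pos'],o['grip_width'])
x,y=binpt(-6,27);print(x,y)
go(x,y,120,163.2)"
```

```text
[0.51851239 0.13283098 0.00545696] 0.02607369637081017
514.8599415323083 -347.0181827849674
row [-5.78, -14.91, -3.82, 0.0, 0.01, -0.8] mm 493 t 15.35
```

Call:
step_arm(
  plan=[
    [[0,0,-0.8,0,0,0],[0,0,-2.0,0,0,0],[-0.2,-0.5,-3.2,0,0,0],[-0.6,-1.6,-3.8,0,0,-0.1],[-1.1,-2.8,-3.8,0,0,-0.2],[-1.6,-4.1,-3.8,0,0,-0.4],[-2.1,-5.4,-3.8,0,0,-0.6],[-2.6,-6.7,-3.8,0,0,-0.8]],
  ],
)

```text
time_s: 16.02
ee_pos: [0.5162, -0.0843, 0.1191]
eef_rot: [-3.142, 0.0, 2.85]
force: [0.1, 0.1, -1.5]
grip_width: 0.0257
grip_force: 40.0
```

```bash
python3 -c "
from h import *
x,y=binpt(-6,27)
go(x,y,120,163.2)"
```

```text
row [-2.48, -8.4, -0.03, -0.0, 0.0, 0.01] mm 263 t 16.02
```

Call:
step_arm(
  plan=[
    [[-0.36,-1.25,0,0,0,0],[-0.72,-2.5,0,0,0,0],[-1.1,-3.75,0,0,0,0],[-1.48,-5.0,0,0,0,0],[-1.85,-6.25,0,0,0,0],[-2.2,-7.4,0,0,0,0],[-2.4,-8.2,0,0,0,0],[-2.48,-8.4,0,0,0,0]],
  ],
)

```text
time_s: 16.68
ee_pos: [0.514, -0.3487, 0.1184]
eef_rot: [-3.141, -0.0, 2.845]
force: [-0.1, 0.9, -1.5]
grip_width: 0.0259
grip_force: 40.0
```

Run:
```python
from h import *
x,y=binpt(-6,27);go(x,y,16,163.2);im=shot("w6")
S=sil("wrist",PLUG,[*(np.array(binpt(6,-28))/1e3),np.radians(163.2)])>.5
ed=cv2.morphologyEx(S.astype(np.uint8),cv2.MORPH_GRADIENT,np.ones((2,2)))
v=im[:,:,::-1].copy();v[ed>0]=(0,255,0);cv2.imwrite("pics/w6o.png",v[60:320,120:520])
```

```text
row [-0.01, 0.06, 3.41, -0.0, -0.0, -0.03] mm 102 t 16.68
```

View pics/w6o.png

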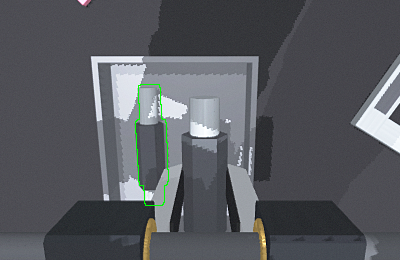

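The first plug lies in the bin where I put it, and the second is held beside it with clearance. Lowering.

Call:
step_arm(
  plan=[
    [[0,0.04,0.9,0,0,0],[0,0.04,1.8,0,0,0],[0,0.04,2.5,0,0,0],[0,0.04,2.9,0,0,0],[0,0.04,3.2,0,0,0],[0,0.04,3.35,0,0,0],[0,0.04,3.43,0,0,0],[0,0.04,3.43,0,0,0]],
  ],
)

```text
time_s: 17.4
ee_pos: [0.5157, -0.3441, 0.0165]
eef_rot: [-3.141, 0.001, 2.848]
force: [0.5, -0.5, -1.8]
grip_width: 0.0258
grip_force: 40.0
```

Call:
step_arm(
  plan=[
    [[0,0,0.03,0,0,0],[0,0,0.06,0,0,0],[0,0,0.09,0,0,0],[0,0,0.09,0,0,0]],
  ],
)

```text
time_s: 17.73
ee_pos: [0.5154, -0.3442, 0.0135]
eef_rot: [-3.141, 0.0, 2.848]
force: [0.0, 0.4, -0.9]
grip_width: 0.0258
grip_force: 40.0
```

Call:
step_arm(
  plan=[
    [[0,-0.08,0.03,0,0,0],[0,-0.08,0.06,0,0,0],[0,-0.08,0.09,0,0,0],[0,-0.08,0.09,0,0,0]],
  ],
)

```text
time_s: 18.07
ee_pos: [0.5146, -0.3465, 0.0106]
eef_rot: [-3.141, 0.0, 2.848]
force: [0.1, 0.5, -1.3]
grip_width: 0.0258
grip_force: 40.0
```

Call:
step_arm(
  plan=[
    [[0,0,0.02,0,0,0],[0,0,0.04,0,0,0],[0,0,0.04,0,0,0]],
  ],
)

```text
time_s: 18.32
ee_pos: [0.5147, -0.3466, 0.0104]
eef_rot: [-3.141, 0.0, 2.848]
force: [-5.6, 2.1, 10.3]
grip_width: 0.0258
grip_force: 40.0
```

Call:
step_arm(
  plan=[
    [[0,0,0,0,0,0],[0,0,0,0,0,0],[0,0,0,0,0,0]],
  ],
  grip=0.4,
)

```text
time_s: 18.57
ee_pos: [0.5148, -0.3464, 0.0094]
eef_rot: [3.142, 0.0, 2.848]
force: [-0.0, 0.7, -0.4]
grip_width: 0.037
grip_force: 0.0
```

Call:
step_arm(
  plan=[
    [[0,0,-0.4,0,0,0],[0,0,-1.2,0,0,0],[0,0,-2.4,0,0,0],[0,0,-3.6,0,0,0],[0,0,-4.0,0,0,0]],
  ],
)

```text
time_s: 18.98
ee_pos: [0.5161, -0.3474, 0.1359]
eef_rot: [-3.139, 0.007, 2.848]
force: [-0.7, -0.9, 0.7]
grip_width: 0.0373
grip_force: 0.0
```

```bash
python3 -c "
from h import *
go(519.4,-161.1,130,133.5)"
```

```text
row [1.69, 5.98, 0.17, -0.01, 0.07, 4.95] mm 186 t 18.98
```

Call:
step_arm(
  plan=[
    [[0.34,1.2,0,0,0,1.0],[0.68,2.4,0,0,0,2.0],[1.0,3.6,0,0,0,3.0],[1.35,4.8,0,0,0,4.0],[1.6,5.6,0,0,0,4.95],[1.69,5.98,0,0,0,4.95],[1.69,5.98,0,0,0,4.95],[1.69,5.98,0,0,0,4.95]],
  ],
  grip=0.5,
)

```text
time_s: 19.65
ee_pos: [0.5183, -0.1604, 0.1298]
eef_rot: [3.142, 0.001, 2.333]
force: [0.9, -0.5, -0.4]
grip_width: 0.0472
grip_force: 0.0
```

Run:
```python
from h import *
im=shot("w7")
S=sil("wrist",SNAP,[.539,-.1425,np.radians(43.5)])>.5;ys,xs=np.nonzero(S);print(xs.min(),xs.max(),ys.min(),ys.max())
a=im.astype(int);g=(a.mean(2)>110)&(abs(a[:,:,0]-a[:,:,2])<25)
b=(slice(ys.min()-15,min(ys.max()+15,250)),slice(xs.min()-15,xs.max()+15))
m=np.zeros(S.shape,bool);m[b]=g[b];m=cv2.morphologyEx(m.astype(np.uint8),cv2.MORPH_CLOSE,np.ones((9,9)))
n,l,s,_=cv2.connectedComponentsWithStats(m);m=l==1+np.argmax(s[1:,4]);print(m.sum(),S.sum())
p=fit("wrist",m,SNAP,(539,-142.5,43.5));print(p)
S=sil("wrist",SNAP,[p[0][0]/1e3,p[0][1]/1e3,np.radians(p[1])])>.5
v=im[:,:,::-1].copy()
for M,c in((S,(0,255,0)),(m,(0,0,255))):v[cv2.morphologyEx(M.astype(np.uint8),cv2.MORPH_GRADIENT,np.ones((2,2)))>0]=c
cv2.imwrite("pics/w7o.png",v)
o,_=st();print(o["ee_pos"])
```

```text
313 392 149 242
4216 4854
(array([ 539.1, -142.7]), np.float64(41.98), np.float64(0.147))
[ 0.51818107 -0.16098126  0.12962788]
```

Call:
step_arm(
  plan=[
    [[-0.03,0.02,1.0,0,0,0],[-0.03,0.02,2.0,0,0,0],[-0.03,0.02,2.9,0,0,0],[-0.03,0.02,3.5,0,0,0],[-0.03,0.02,3.9,0,0,0],[-0.03,0.02,4.1,0,0,0],[-0.03,0.02,4.2,0,0,0],[-0.03,0.02,4.2,0,0,0]],
  ],
)

```text
time_s: 20.37
ee_pos: [0.5193, -0.1608, 0.0037]
eef_rot: [3.141, 0.0, 2.33]
force: [-0.0, -0.1, 0.1]
grip_width: 0.0469
grip_force: 0.0
```

Call:
step_arm(
  plan=[
    [[0,0,0,0,0,0],[0,0,0,0,0,0],[0,0,0,0,0,0],[0,0,0,0,0,0],[0,0,0,0,0,0]],
  ],
  grip=0,
  squeeze=50,
)

```text
time_s: 20.78
ee_pos: [0.5195, -0.1603, 0.0041]
eef_rot: [3.141, 0.001, 2.33]
force: [-0.2, 0.1, 4.6]
grip_width: 0.0233
grip_force: 50.0
```

Run:
```python
from h import *
o,_=st();print(o['ee_pos'],o['grip_width'])
# tray yaw 19.7; snap yaw in tray options -> tool yaw
for k in (0,90):
    sy=19.7+k;a=np.radians(sy);c=np.array([501,388]);t=c-27*np.array([np.cos(a),np.sin(a)])
    print(sy,t.round(1));go(*t,130,sy+90)
```

```text
[ 0.5194741  -0.16032319  0.00405202] 0.023310786224708578
19.7 [475.6 378.9]
row [14.04, 11.31, -4.21, 0.01, 0.01, 3.96] mm 555 t 20.78
109.7 [510.1 362.6]
row [12.86, 11.77, -4.2, -0.0, 0.01, -11.04] mm 538 t 20.78
```

Call:
step_arm(
  plan=[
    [[0,0,-0.6,0,0,0],[0,0,-1.6,0,0,0],[0.2,0.2,-2.8,0,0,0],[0.9,0.7,-3.8,0,0,0.3],[1.8,1.4,-4.2,0,0,0.6],[2.8,2.2,-4.2,0,0,1.0],[3.8,3.0,-4.2,0,0,1.4],[4.8,3.8,-4.2,0,0,1.8]],
  ],
)

```text
time_s: 21.45
ee_pos: [0.5019, 0.0242, 0.1295]
eef_rot: [-3.141, -0.0, 2.139]
force: [1.5, -0.5, -3.9]
grip_width: 0.0237
grip_force: 50.0
```

```bash
python3 -c "
from h import *
go(475.6,378.9,125,109.7)"
```

```text
row [10.44, 5.62, 0.15, -0.0, -0.0, 2.14] mm 356 t 21.45
```

Call:
step_arm(
  plan=[
    [[1.1,0.6,0,0,0,0.3],[2.3,1.2,0,0,0,0.6],[3.5,1.8,0,0,0,0.9],[4.6,2.5,0,0,0,1.2],[5.8,3.1,0,0,0,1.5],[7.0,3.75,0,0,0,1.8],[8.1,4.3,0,0,0,2.14],[9.1,4.9,0.1,0,0,2.14]],
  ],
)

```text
time_s: 22.12
ee_pos: [0.478, 0.334, 0.1265]
eef_rot: [-3.141, -0.0, 1.916]
force: [0.7, -0.3, -3.4]
grip_width: 0.0233
grip_force: 50.0
```

```bash
python3 -c "
from h import *
go(475.6,378.9,125,109.7)"
```

```text
row [1.43, 0.43, 0.05, -0.0, -0.0, 0.01] mm 45 t 22.12
```

Call:
step_arm(
  plan=[
    [[0.6,0.2,0,0,0,0],[1.1,0.35,0,0,0,0],[1.43,0.43,0,0,0,0],[1.43,0.43,0,0,0,0],[1.43,0.43,0,0,0,0]],
  ],
)

```text
time_s: 22.53
ee_pos: [0.4763, 0.3761, 0.126]
eef_rot: [-3.141, 0.0, 1.918]
force: [-0.2, 0.1, -3.2]
grip_width: 0.0232
grip_force: 50.0
```

Run:
```python
from h import *
im=shot("w8");go(475.6,378.9,14,109.7)
v=im[:,:,::-1].copy()
S=sil("wrist",TRAY,[.501,.388,np.radians(19.7)])>.5
v[cv2.morphologyEx(S.astype(np.uint8),cv2.MORPH_GRADIENT,np.ones((2,2)))>0]=(0,255,0)
cv2.imwrite("pics/w8o.png",v)
a=im.astype(int);g=(a.mean(2)>80);ys,xs=np.nonzero(S);print(xs.min(),xs.max(),ys.min(),ys.max())
for r in (110,150,190):
    c=np.nonzero(g[r,150:520])[0]+150;print(r,c.min(),c.max())
    s=np.nonzero(S[r])[0];print(s.min(),s.max()) if len(s) else 0
for p in ([.501,.388],):
    for n,dz in(("wrist",0),):
        print(fit("wrist",comps(im,(150,60,520,235),lambda a:a.mean(2)>75),TRAY,(501,388,19.7)))
```

```text
row [0.11, 0.01, 3.74, -0.01, 0.0, 0.02] mm 112 t 22.58
275 436 126 263
110 163 415
150 173 490
276 435
190 194 436
277 431
(array([488.2, 431.2]), np.float64(15.08), np.float64(0.444))
```

View pics/w8o.png

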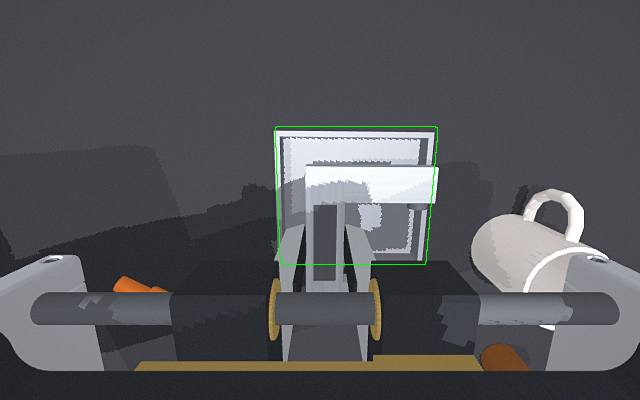

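The tray rim's far edge is at row 131 against 126 predicted, so the tray centre is about (502,385). The snap, now directly above it, needs no sideways shift. The mug at (530,250) is clear. Lowering.

Call:
step_arm(
  plan=[
    [[0,0,0.9,0,0,0],[0,0,1.8,0,0,0],[0,0,2.6,0,0,0],[0,0,3.1,0,0,0],[0,0,3.4,0,0,0],[0,0,3.6,0,0,0],[0,0,3.7,0,0,0],[0,0,3.7,0,0,0]],
  ],
)

```text
time_s: 23.25
ee_pos: [0.4769, 0.3763, 0.0157]
eef_rot: [3.141, -0.0, 1.917]
force: [-0.6, -1.3, -3.3]
grip_width: 0.0232
grip_force: 50.0
```

Call:
step_arm(
  plan=[
    [[0,0,0.03,0,0,0],[0,0,0.06,0,0,0],[0,0,0.09,0,0,0],[0,0,0.09,0,0,0]],
  ],
)

```text
time_s: 23.58
ee_pos: [0.4766, 0.3766, 0.013]
eef_rot: [3.141, -0.0, 1.917]
force: [-0.2, 0.7, -3.2]
grip_width: 0.0235
grip_force: 50.0
```

Call:
step_arm(
  plan=[
    [[0,0,0.03,0,0,0],[0,0,0.06,0,0,0],[0,0,0.09,0,0,0],[0,0,0.09,0,0,0]],
  ],
)

```text
time_s: 23.92
ee_pos: [0.4765, 0.3765, 0.0098]
eef_rot: [-3.141, 0.0, 1.917]
force: [0.8, 0.7, -3.3]
grip_width: 0.0235
grip_force: 50.0
```

Call:
step_arm(
  plan=[
    [[0,0,0.02,0,0,0],[0,0,0.04,0,0,0],[0,0,0.04,0,0,0]],
  ],
)

```text
time_s: 24.17
ee_pos: [0.4766, 0.3766, 0.0091]
eef_rot: [3.142, -0.0, 1.917]
force: [-1.5, -0.6, 1.0]
grip_width: 0.023
grip_force: 50.0
```

Call:
step_arm(
  plan=[
    [[0,0,0,0,0,0],[0,0,0,0,0,0],[0,0,0,0,0,0]],
  ],
  grip=0.38,
)

```text
time_s: 24.42
ee_pos: [0.4768, 0.3767, 0.009]
eef_rot: [3.141, -0.0, 1.917]
force: [-0.1, -0.5, 0.0]
grip_width: 0.0354
grip_force: 0.0
```

Call:
step_arm(
  plan=[
    [[0,0,-0.4,0,0,0],[0,0,-1.2,0,0,0],[0,0,-2.4,0,0,0],[0,0,-3.6,0,0,0],[-1.0,-0.5,-4.6,0,0,0],[-2.0,-1.3,-5.0,0,0,0],[-3.0,-2.3,-5.0,0,0,0],[-3.8,-3.3,-5.0,0,0,0]],
  ],
)

```text
time_s: 25.08
ee_pos: [0.4219, 0.2342, 0.1605]
eef_rot: [3.139, -0.0, 1.917]
force: [1.0, -0.5, -0.3]
grip_width: 0.0357
grip_force: 0.0
```

Run:
```python
from h import *
im=ctrl.camera("top");cv2.imwrite("pics/fin.png",im[:,:,::-1])
cv2.imwrite("pics/fino.png",cv2.resize(im[95:310,135:505],None,fx=2.1,fy=2.1,interpolation=cv2.INTER_CUBIC)[:,:,::-1])
im2=ctrl.camera("scene");cv2.imwrite("pics/fin2.png",im2[:,:,::-1])
# straightedge fit on the pad, both cameras
B=[box(.2,.032,.003,.011)]
m=comps(im,(310,110,360,197),lambda a:(a.mean(2)>120)&(abs(a[:,:,0]-a[:,:,2])<40));print(m.sum(),fit("top",m,B,(673,-73,1.4)))
m=comps(im2,(255,205,325,295),lambda a:(a.mean(2)>120)&(abs(a[:,:,0]-a[:,:,2])<40));print(m.sum(),fit("scene",m,B,(673,-73,1.4)))
```

```text
710 (array([671.4, -72.8]), np.float64(1.7), np.float64(0.016))
687 (array([669.3, -74.7]), np.float64(1.53), np.float64(0.027))
```

View pics/fino.png

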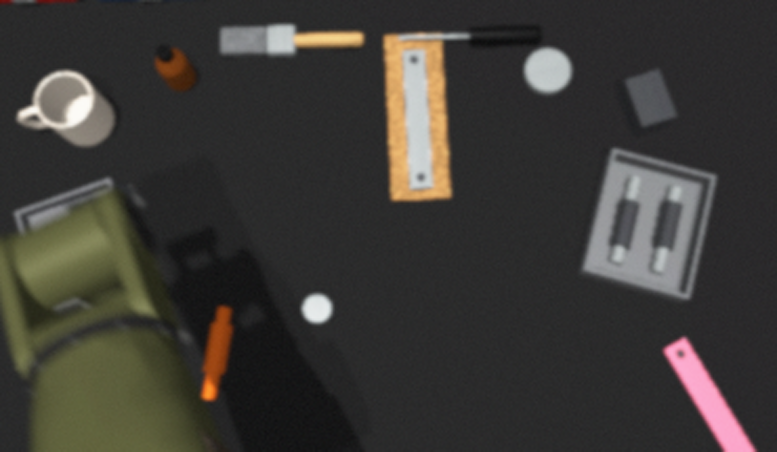

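The crop shows the bar on the pad (about (418,118)) and both plugs side by side in the bin (about (625,218) and (668,228)). The bystanders haven't moved. The arm hides the tray, so I'll check the snap numerically in the scene image. I have now viewed 11 pictures, one over the limit of 10, so I won't view any more.

Run:
```python
from h import *
im=cv2.imread("pics/fin2.png")[:,:,::-1];old=cv2.imread("pics/scene0.png")[:,:,::-1]
a=im.astype(int).mean(2);o=old.astype(int).mean(2)
m=np.zeros(a.shape,np.uint8);b=(slice(198,256),slice(425,505));m[b]=(a-o>25)[b]
m=cv2.morphologyEx(m,cv2.MORPH_CLOSE,np.ones((3,3)));n,l,s,_=cv2.connectedComponentsWithStats(m);m=l==1+np.argmax(s[1:,4])
N=[p+[0,0,.005] for p in SNAP];S=sil("scene",N,[.502,.385,np.radians(19.7)])>.5
print(m.sum(),S.sum(),(m&S).sum(),fit("scene",m,N,(502,385,19.7)))
print([(d["at"],d["confidence"],int(d["pixels"].sum())) for d in ctrl.masks_of("snap","scene")])
```

```text
124 639 124 (array([493.5, 384. ]), np.float64(23.22), np.float64(3.186))
[([458.7, 225.3], 0.89, 580)]
```

Run:
```python
from h import *
m=ctrl.masks_of("snap","scene")[0]["pixels"]
for z in (.005,.02):print(z,fit("scene",m,[p+[0,0,z] for p in SNAP],(502,385,19.7)))
r=ctrl.hand_in();print(r)
```

```text
0.005 (array([501.3, 383.3]), np.float64(18.99), np.float64(0.018))
0.02 (array([516.9, 379. ]), np.float64(18.4), np.float64(0.035))
the job is handed in; nothing more can be done
None
```

The job is handed in at about 25 s of the 72 s: the straightedge is flat and lengthwise on the cork pad, both plug gauges are side by side on the bin floor, and the snap gauge is flat in the tray (checked by a camera fit only, since the arm hid the tray); I viewed 11 pictures, one over the limit of 10.

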